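# Close an interlocked isolator bank in its hidden order

### The arm

A 6-joint arm with a two-finger parallel gripper is mounted at the origin on a cart in front of the work surface, level with it; the furniture and walls round the work are solid. World frame = base frame: x ahead of the robot, y to its left, z up, the work surface at z = 0. Lengths are in m, angles in degrees, forces in N, time in s.
With the tool pointing down it reaches from about 0.35 to 0.875 m from the base axis. Payload 4.2 kg.
Tool frame: the origin (TCP) lies at the very end of the fingers, on their centre line; the grasp point (between the pads) lies 19 mm behind it; z points along the fingers, y is the line along which they close (so a half turn about z gives the same grasp; the last joint's range is limited). The gripper opens to 87 mm and grips with 3 to 60 N. Pads are 19 mm wide; open, the fingers measure 117 mm over their backs; the gripper's body (75 mm by 190 mm) begins 51 mm behind the grasp point.
Start: joints at [79.618, 22.042, 0.453, 0, -68.411, -14.817], TCP at [0.266, 0.566, 0.223] pointing down, gripper open.
Joint ranges: [-179.83, 179.83], [-69.29, 118.12], [-61.27, 80.66], [-181.25, 117.63], [-171.15, -9.14], [-177.46, 177.46]. Speed limits (degrees/s): [159.86, 159.86, 180, 180, 180, 180].

### API

Orientations are given as a 3x3 rotation matrix whose columns are the frame's x, y, z axes.
In Python, from station import monitor, cams, ticket gives the robot as it stands.
- The arm moves only by the tool drive_tool, never from a script. Its argument "moves" is a list of rows, each an object with "delta_pos": the shift along the tool's x, y, z in mm, a list of three; "turn": the turn about the tool's z in rad; "claw": the opening, from 0 (shut) to 1 (fully open). A call has 1 to 12 rows; each row shifts and turns the commanded pose from where the row before left it, along the tool's axes as they then stand; what a row does not reach is not made up. A row lasts 1/8 s, in which the tool goes at most 62.5 mm and 10.7 degrees, less where a joint would pass 70% of its speed; a pose out of reach is approached as far as the arm can. A call is refused whole if a number of a shift passes 62.5 or a number of a turn 0.188, either way. A call with a gripper value outside its range is refused whole. The fingers move at their own pace and stop on an object; the grip force is fixed at half the most. Time passes only in rows, so rows that do not move let the fingers close. It gives the time, the measured TCP pose, the force, the opening and the grip force at its end, in the units of the state.
- monitor.sense(): the state, without advancing time (a new reading comes with each control period).
- cams.capture(name): name is "scene" or "side" or "wrist"; returns a dict with "color" (480x640x3 uint8, red, green, blue), "range_z" (480x640 float32, m along the optical axis (not along the pixel's ray), 0 where there is no reading), "vertical_fov" (degrees; the focal length in pixels is half the picture's height over the tangent of half this angle, whatever the lens; pixels are square), "cx", "cy" (the principal point, pixels), "extrinsics" (4x4, takes a point from camera to world coordinates). Camera axes: x right, y down, z forward; pixel columns grow to the right and rows downward; lengths in m; the calibration is good to about 2 mm. A picture is of the moment at which its call begins.
- ticket.finish_job(): hands the job in; it is judged then, once.
The state is a dict: "time_s": time; "joints": joint angles; "joint_velocities": joint speeds; "effort": joint torques, N m; "tcp_pos": TCP position; "ee_rot": TCP orientation; "wrist_force": force on the tool from outside, world axes, zero at the start; "moment": the same for the moment, N m; "gripper_width": opening from 0.0 (shut) to 1.0 (fully open); "gripper_force": force on a finger pad.
Only numpy, scipy, OpenCV 4.12 (cv2) and the standard library are available. Lean on these libraries where they do the work, as an engineer would, in place of code of your own. Each camera call takes 0.05 s, during which the arm holds its last target. There are 200 camera calls.

### The job

Switch the bench's isolator box on: push its three interlocked levers over, one at a time, fully to the back. They only move in one hidden order, so feel gently which one is free, never force one that is blocked, and when all three are over slide the bolt with the green paddle on the front step fully home to the left. Push levers and bolt gently, never with more than 25 N (so do not grip them), and leave everything else on the bench alone.

Things in the scene. Friction and masses are not known exactly. Their poses are not given: they have to be found in the camera images.
- panel: Grey isolator box, fixed; origin on the bench; axes: x from its front (robot side) to its back, y to its left, z up; turned up to 0.3 rad. Rear block x=-50 to +70 mm, 250 mm wide, top z=80. Front step x=-115 to -50 mm, same width, top z=50, with two 12 mm wide bolt guides (top z=64) at x=-82, y=-82 and +77. Levers pivot at x=0, z=62 mm, y=+70 (left), 0, -70 (right).
- panel_top (a point): Centre of the rear block's top face, 80 mm above panel's origin, same axes. Interlock inside: of the levers still off only one is free; fully over, it frees the next. The order is hidden and differs each run. A blocked lever gives up to 9 mm at its handle, then stiffens by about 1.2 N per mm: leave it, try another. Over 25 N of fingers or arm on a lever or the bolt (squeezing too) does damage.
- lever_left (a joint): Angle (rad) of the left lever (red handle) about the box's y axis: 0 = off, leaning 0.5 rad to the front (-x); 1.0 = fully over, leaning 0.5 rad to the back, where a soft stop begins (about 1.1 N per mm, a little more is fine). Starts at 0 to 0.05. When free it takes 2 to 5 N at the handle and stays where left. It frees the next lever (if last, the bolt) at about 0.8.
- lever_left_handle (a point): Middle of the red T-handle of the left lever: a round crossbar 18 mm in diameter and 46 mm long, lying along the box's y, 85 mm from the pivot: in the box frame x=-41, z=137 mm when off, x=+41, z=137 mm when over, z=147 mm half way. The upright shaft below it is 10 mm thick. Push it from its front side to the back.
- lever_middle (a joint): Angle (rad) of the middle lever (yellow handle) about the box's y axis: 0 = off, leaning 0.5 rad to the front (-x); 1.0 = fully over, leaning 0.5 rad to the back, where a soft stop begins (about 1.1 N per mm, a little more is fine). Starts at 0 to 0.05. When free it takes 2 to 5 N at the handle and stays where left. It frees the next lever (if last, the bolt) at about 0.8.
- lever_middle_handle (a point): Middle of the yellow T-handle of the middle lever: a round crossbar 18 mm in diameter and 46 mm long, lying along the box's y, 85 mm from the pivot: in the box frame x=-41, z=137 mm when off, x=+41, z=137 mm when over, z=147 mm half way. The upright shaft below it is 10 mm thick. Push it from its front side to the back.
- lever_right (a joint): Angle (rad) of the right lever (blue handle) about the box's y axis: 0 = off, leaning 0.5 rad to the front (-x); 1.0 = fully over, leaning 0.5 rad to the back, where a soft stop begins (about 1.1 N per mm, a little more is fine). Starts at 0 to 0.05. When free it takes 2 to 5 N at the handle and stays where left. It frees the next lever (if last, the bolt) at about 0.8.
- lever_right_handle (a point): Middle of the blue T-handle of the right lever: a round crossbar 18 mm in diameter and 46 mm long, lying along the box's y, 85 mm from the pivot: in the box frame x=-41, z=137 mm when off, x=+41, z=137 mm when over, z=147 mm half way. The upright shaft below it is 10 mm thick. Push it from its front side to the back.
- bolt (a joint): Travel (m) of the bolt on the front step, to the box's left (+y): 0 = open, 0.045 = home, where a soft stop begins (about 1.2 N per mm, a little more is fine). Starts at 0 to 0.003. Slides at 3 to 4 N and stays where left. Until all three levers are over it is blocked at about 4 mm (stiffening by 1.3 N per mm).
- bolt_handle (a point): Middle of the bolt's upright green paddle (30 mm along the box's x, 12 mm along y, z=58 to 94 mm above the bench), in the box frame x=-82, z=76 mm, y=-25 mm when open and +20 mm when home; 17 mm free between it and the rear block.
- solder_spool: Spool of solder wire, black flanges, 55 mm diameter, 36 mm high, standing loose beside the box; origin under its centre. Bystander, to be left alone.
- flux_jar: Small white jar with yellow lid, 36 mm diameter, 33 mm high, loose; origin under its centre. Bystander, to be left alone.
- tape_roll: Roll of amber tape lying flat, 60 mm diameter, 12 mm high, loose; origin under its centre. Bystander, to be left alone.
- tip_cleaner: Black round tin of brass wool, 50 mm diameter, 38 mm high, loose; origin under its centre. Bystander, to be left alone.

How it is judged (in metres and radians):
On the way, in this order (a step that is already met when the one before it is completed fails the run):
1. all three levers are over to the back (value of joint each of lever_left, lever_middle, lever_right above 0.88 rad), for 0.2 s.
2. the bolt is slid home (value of joint bolt above 0.04 m), for 0.2 s.
At the end, for the whole second after the job is handed in: All three levers stand at more than 0.88 of the 1.0 rad throw to the back, the bolt stands more than 40 of its 45 mm to the left, and levers and bolt are at rest (all of step 1 and value of joint bolt above 0.04 m and velocity of joint lever_left between -0.05 and 0.05 rad/s and velocity of joint lever_middle between -0.05 and 0.05 rad/s and velocity of joint lever_right between -0.05 and 0.05 rad/s and velocity of joint bolt between -0.05 and 0.05 m/s); the robot touches nothing.
It fails at once if a lever or the bolt is pressed with more than 25 N by the fingers or the arm (contact force between any of lever_left, lever_middle, lever_right, bolt and the fingers above 25 N or contact force between any of lever_left, lever_middle, lever_right, bolt and the arm above 25 N).
It fails at once if a loose bystander is moved more than 20 mm (distance of any of solder_spool, flux_jar, tape_roll, tip_cleaner from where it was at the start of the episode above 0.02 m).
It also fails if it takes over 72 s, if anything falls off the work surface, if the arm or the gripper's body presses on something with over 40 N, if the wrist force passes 120 N, or if a joint passes its speed limit or range.

## Working session

There is one attempt and no reset: what is moved stays moved. The work goes in short steps, Python scripts to look and compute and a tool call to move; the robot and the scene stay as the last step left them, time stands still between calls to the robot, and variables do not carry over. Pictures are saved under pics/ and viewed, at most 10 in all, crops included, and the job is handed in when it is done.

Besides the shell and the picture viewer there is one more tool, called after ">>>" as name(argument=value, ...), one argument or row to a line, values as JSON. drive_tool: Moves the arm, as the interface text tells. Its arguments: {"type":"object","properties":{"moves":{"type":"array","items":{"type":"object","properties":{"delta_pos":{"type":"array","items":{"type":"number"}},"turn":{"type":"number"},"claw":{"type":"number"}}}}},"required":["moves"]}

```bash
mkdir -p pics; cat > h.py <<'E'
import numpy as np, cv2
from station import monitor, cams, ticket
def cap(n):
    c=cams.capture(n); return c
def pts(c):
    h,w=c["range_z"].shape; f=h/2/np.tan(np.radians(c["vertical_fov"])/2)
    u,v=np.meshgrid(np.arange(w),np.arange(h)); z=c["range_z"]
    p=np.stack([(u-c["cx"])/f*z,(v-c["cy"])/f*z,z,np.ones_like(z)],-1)
    return (p@np.array(c["extrinsics"]).T)[...,:3]
E
python3 - <<'E'
from h import *
s=monitor.sense(); print(s)
ims=[]
for n in("scene","side"):
    c=cap(n); cv2.imwrite(f"pics/{n}0.png",c["color"][...,::-1]); np.savez(f"/tmp/{n}.npz",**c)
    P=pts(c); hsv=cv2.cvtColor(c["color"],cv2.COLOR_RGB2HSV)
    print(n,np.array(c["extrinsics"])[:3,3])
    for k,(a,b) in dict(red=(0,6),yel=(22,35),blue=(100,130),green=(45,85)).items():
        m=cv2.inRange(hsv,(a,120,60),(b,255,255))
        N,l,st,ce=cv2.connectedComponentsWithStats(m)
        for i in range(1,N):
            if st[i,4]>60:
                q=P[(l==i)&(c["range_z"]>0)]
                print(k,st[i,4],ce[i].round(),np.median(q,0).round(3),q.min(0).round(3),q.max(0).round(3))
E
```

```text
{'time_s': 0.0, 'joints': array([ 7.96184910e+01,  2.20905728e+01,  3.79203564e-01, -2.93037620e-02,
       -6.84112399e+01, -1.48165369e+01]), 'joint_velocities': array([ 0.01340202,  0.01403104, -0.09948871, -0.04017381, -0.0125856 ,
        0.10093918]), 'effort': array([ 5.05344560e-04, -3.90665138e+01,  1.87392211e+01,  4.21948045e+00,
        1.09145712e-02, -1.86951420e-04]), 'tcp_pos': array([0.26581654, 0.56498245, 0.22145684]), 'ee_rot': array([[ 9.04761259e-01, -4.25918227e-01, -8.53394481e-04],
       [-4.25919072e-01, -9.04759010e-01, -2.01915798e-03],
       [ 8.78798400e-05,  2.19033290e-03, -9.99997597e-01]]), 'wrist_force': array([ 0.04287992,  0.76019854, -0.71391094]), 'moment': array([-0.02671071,  0.01770662, -0.02211815]), 'gripper_force': 0.0, 'gripper_width': 0.9997324164651121}
scene [-0.10638706 -0.76739356  0.73046156]
red 1020 [488. 174.] [ 0.741 -0.336  0.271] [ 0.731 -0.426  0.257] [1.016 0.028 0.276]
red 247 [168. 171.] [0.47  0.242 0.201] [0.442 0.224 0.017] [0.636 0.751 0.217]
red 120 [258. 206.] [0.566 0.094 0.143] [ 0.558  0.076 -0.021] [0.775 0.36 
[... 1357 characters left out ...]
1. 172.] [ 0.621 -0.386  0.036] [ 0.605 -0.407  0.023] [ 0.634 -0.367  0.042]
yel 156 [328. 255.] [0.559 0.037 0.145] [0.549 0.011 0.133] [0.568 0.054 0.151]
blue 139 [312.   6.] [ 0.687 -1.597  0.012] [ 6.470e-01 -1.689e+00  1.000e-03] [ 0.727 -1.545  0.026]
blue 261 [340.  46.] [ 0.564 -1.188  0.011] [ 0.529 -1.285 -0.002] [ 0.605 -1.162  0.025]
blue 91 [387. 132.] [ 0.422 -0.628  0.009] [ 0.405 -0.7   -0.   ] [ 0.435 -0.56   0.015]
blue 137 [337. 231.] [ 0.544 -0.03   0.145] [ 0.534 -0.056  0.134] [ 0.554 -0.015  0.149]
green 61 [252.  13.] [ 0.917 -1.484  0.028] [ 0.883 -1.524  0.015] [ 0.936 -1.439  0.044]
green 152 [353. 272.] [0.513 0.02  0.088] [0.498 0.01  0.066] [0.525 0.027 0.096]
```

View pics/scene0.png

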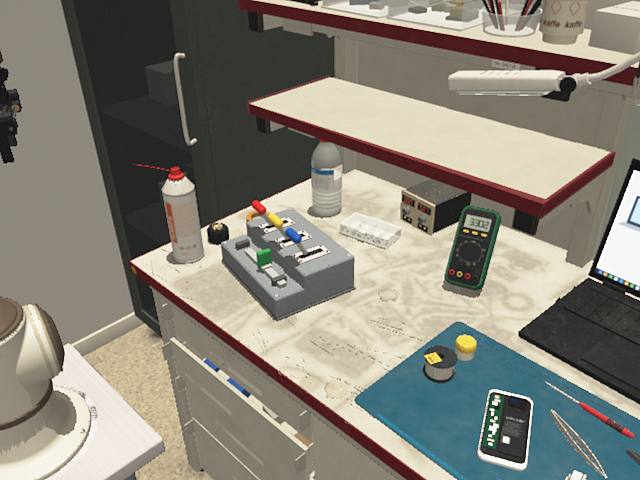

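View pics/side0.png

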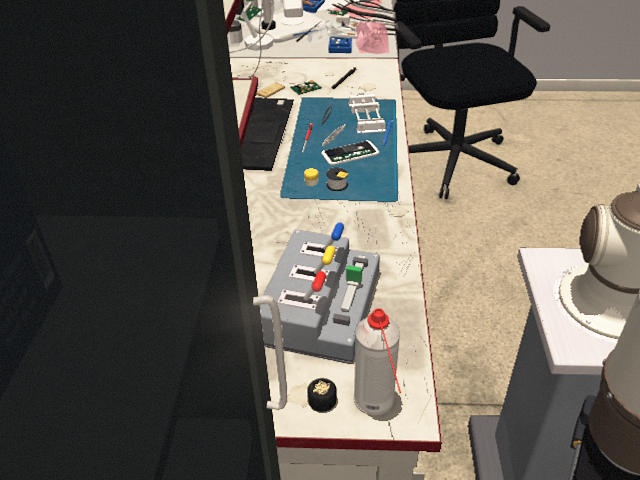

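The scene view shows the grey box at about (290,260) with red, yellow and blue handles along (258,206) to (293,235). The green paddle is at (264,257) and a tall can stands at (183,215) to its left. The side view agrees and shows the tin at (321,393), and the shelf and cabinet lie beyond. Next I'll refine the box frame.

```bash
cat > frame.py <<'E'
from h import *
D=[]; C=[]
for n in("scene","side"):
    c=dict(np.load(f"/tmp/{n}.npz")); D.append(pts(c)[c["range_z"]>0]); C.append(cv2.cvtColor(c["color"],cv2.COLOR_RGB2HSV)[c["range_z"]>0])
th=-0.214; ex=np.array([np.cos(th),np.sin(th)]); ey=np.array([-ex[1],ex[0]]); o=np.array([.5945,.021])
for P,H in zip(D,C):
    q=np.c_[(P[:,:2]-o)@ex,(P[:,:2]-o)@ey,P[:,2]]
    for k,a,b in(("red",0,6),("yel",22,35),("blue",100,130)):
        m=(H[:,0]>=a)&(H[:,0]<=b)&(H[:,1]>120)&(q[:,2]>.125)&(q[:,2]<.155)&(abs(q[:,0])<.08)&(abs(q[:,1])<.12)
        print(k,np.percentile(q[m],[3,50,97],axis=0).round(4).tolist())
    m=(H[:,0]>45)&(H[:,0]<85)&(H[:,1]>120)&(q[:,2]>.07)&(q[:,2]<.1)&(abs(q[:,0]+.08)<.06)&(abs(q[:,1])<.12)
    print("green",np.percentile(q[m],[3,50,97],axis=0).round(4).tolist())
    for lo,hi,n in((.077,.083,"rear"),(.047,.053,"step")):
        m=(q[:,2]>lo)&(q[:,2]<hi)&(abs(q[:,0])<.16)&(abs(q[:,1])<.15)&(H[:,1]<90)
        r=cv2.minAreaRect(q[m][:,:2].astype(np.float32)*1000); print(n,m.sum(),r,np.percentile(q[m],[1,99],axis=0).round(3).tolist())
# tall neighbours
P=np.vstack(D); m=(P[:,2]>.16)&(P[:,2]<.35)&(P[:,0]>.3)&(P[:,0]<.85)&(abs(P[:,1])<.4)
for y in np.arange(-.4,.4,.05):
    k=m&(P[:,1]>=y)&(P[:,1]<y+.05)
    if k.sum()>5: print(round(y,2),np.percentile(P[k],[1,50],axis=0).round(3).tolist(),P[k][:,2].max().round(3))
E
python3 frame.py
```

```text
red [[-0.0495, 0.0484, 0.1345], [-0.0434, 0.0628, 0.1431], [-0.0348, 0.0873, 0.1469]]
yel [[-0.049, -0.0214, 0.1361], [-0.043, -0.0076, 0.1428], [-0.0346, 0.0153, 0.1467]]
blue [[-0.0492, -0.0912, 0.1356], [-0.0429, -0.0757, 0.1433], [-0.0344, -0.0526, 0.148]]
green [[-0.0971, -0.0302, 0.071], [-0.0841, -0.0268, 0.0851], [-0.0702, -0.0182, 0.0939]]
rear 2764 ((-15.22113037109375, -0.645660400390625), (252.2726287841797, 167.0780487060547), 89.70081329345703) [[-0.05, -0.123, 0.077], [0.066, 0.119, 0.083]]
step 1609 ((-25.222923278808594, -0.4954071044921875), (251.4632110595703, 182.89813232421875), 89.87071228027344) [[-0.115, -0.125, 0.047], [0.051, 0.121, 0.053]]
red [[-0.045, 0.0554, 0.1364], [-0.0386, 0.0768, 0.1441], [-0.0302, 0.0931, 0.1479]]
yel [[-0.0445, -0.0154, 0.1367], [-0.0383, 0.0077, 0.1446], [-0.0305, 0.0232, 0.1487]]
blue [[-0.0449, -0.0851, 0.1361], [-0.0386, -0.0605, 0.1445], [-0.0306, -0.0464, 0.1478]]
green [[-0.0931, -0.0253, 0.0737], [-0.0794, -0.0184, 0.0898], [-0.0678, -0.0146, 0.095]]
rear 3886 ((3.3339691162109375, 1.5760116577148438), (252.6826934814453, 
[... 472 characters left out ...]
268]] 0.276
-0.2 [[0.734, -0.2, 0.244], [0.761, -0.177, 0.268]] 0.275
-0.15 [[0.734, -0.15, 0.244], [0.767, -0.126, 0.268]] 0.272
-0.1 [[0.733, -0.099, 0.244], [0.767, -0.075, 0.268]] 0.272
-0.05 [[0.733, -0.049, 0.244], [0.77, -0.025, 0.268]] 0.273
-0.0 [[0.733, 0.001, 0.244], [0.767, 0.025, 0.268]] 0.271
0.05 [[0.734, 0.05, 0.244], [0.767, 0.075, 0.267]] 0.27
0.1 [[0.734, 0.101, 0.161], [0.789, 0.13, 0.267]] 0.271
0.15 [[0.734, 0.15, 0.162], [0.789, 0.171, 0.267]] 0.271
0.2 [[0.439, 0.202, 0.161], [0.48, 0.232, 0.198]] 0.271
0.25 [[0.445, 0.25, 0.161], [0.493, 0.267, 0.196]] 0.271
0.3 [[0.451, 0.3, 0.196], [0.749, 0.316, 0.266]] 0.347
0.35 [[0.595, 0.351, 0.162], [0.666, 0.359, 0.27]] 0.35
```

>>> drive_tool(
  moves=[
    {"delta_pos": [0, 0, -40], "claw": 0},
    {"delta_pos": [0, 0, -40], "claw": 0},
  ],
)

```text
invalid input
```

The two views agree on the box frame: origin (0.5945, 0.021), yaw about -0.214 rad, consistent to about 2 mm.

>>> drive_tool(
  moves=[
    {"delta_pos": [0, 0, -40], "turn": -0.113, "claw": 0.0},
    {"delta_pos": [0, 0, -40], "turn": -0.113, "claw": 0.0},
  ],
)

```text
time_s: 0.35
tcp_pos: [0.2659, 0.5651, 0.3025]
ee_rot: [[0.978, -0.208, -0.001], [-0.208, -0.978, -0.003], [-0.0, 0.003, -1.0]]
wrist_force: [-0.9, 0.1, -0.2]
gripper_width: 0.854
gripper_force: 0.0
```

>>> drive_tool(
  moves=[
    {"delta_pos": [20, 39, 0], "turn": 0.0, "claw": 0.0},
    {"delta_pos": [20, 39, 0], "turn": 0.0, "claw": 0.0},
    {"delta_pos": [20, 39, 0], "turn": 0.0, "claw": 0.0},
    {"delta_pos": [20, 39, 0], "turn": 0.0, "claw": 0.0},
    {"delta_pos": [20, 39, 0], "turn": 0.0, "claw": 0.0},
    {"delta_pos": [20, 39, 0], "turn": 0.0, "claw": 0.0},
    {"delta_pos": [20, 39, 0], "turn": 0.0, "claw": 0.0},
    {"delta_pos": [20, 39, 0], "turn": 0.0, "claw": 0.0},
    {"delta_pos": [20, 39, 0], "turn": 0.0, "claw": 0.0},
    {"delta_pos": [20, 39, 0], "turn": 0.0, "claw": 0.0},
    {"delta_pos": [20, 39, 0], "turn": 0.0, "claw": 0.0},
    {"delta_pos": [20, 39, 0], "turn": 0.0, "claw": 0.0},
  ],
)

```text
time_s: 1.85
tcp_pos: [0.4011, 0.0558, 0.3024]
ee_rot: [[0.977, -0.212, -0.0], [-0.212, -0.977, 0.0], [-0.0, -0.0, -1.0]]
wrist_force: [-0.3, -0.3, 0.7]
gripper_width: 0.007
gripper_force: 0.0
```

>>> drive_tool(
  moves=[
    {"delta_pos": [28, -2, 43], "turn": 0.0, "claw": 0.0},
    {"delta_pos": [28, -2, 43], "turn": 0.0, "claw": 0.0},
    {"delta_pos": [28, -2, 43], "turn": 0.0, "claw": 0.0},
    {"delta_pos": [27, -1, 43], "turn": 0.0, "claw": 0.0},
    {"delta_pos": [0, 0, 0], "turn": 0.0, "claw": 0.0},
  ],
)

```text
time_s: 2.48
tcp_pos: [0.5097, 0.0394, 0.1263]
ee_rot: [[0.977, -0.214, -0.009], [-0.214, -0.977, -0.003], [-0.008, 0.005, -1.0]]
wrist_force: [-1.0, 0.8, 0.5]
gripper_width: 0.008
gripper_force: 0.0
```

```bash
python3 - <<'E'
from h import *
print(monitor.sense()["tcp_pos"])
c=cap("side"); cv2.imwrite("pics/s1.png",cv2.resize(c["color"][180:340,220:440,::-1],None,fx=3,fy=3))
E
```

```text
[0.50966528 0.03936107 0.12632316]
```

View pics/s1.png

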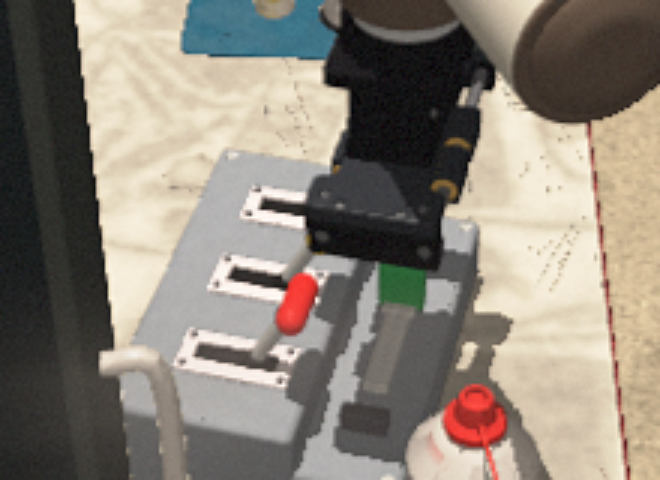

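The closed gripper stands in front of the yellow handle, which it hides in this crop. The red handle is at (297,303) and the green paddle at (402,283), both clear.

>>> drive_tool(
  moves=[
    {"delta_pos": [10, 0, -2], "turn": 0.0, "claw": 0.0},
    {"delta_pos": [10, 0, -2], "turn": 0.0, "claw": 0.0},
    {"delta_pos": [4, 0, 0], "turn": 0.0, "claw": 0.0},
    {"delta_pos": [4, 0, 0], "turn": 0.0, "claw": 0.0},
    {"delta_pos": [0, 0, 0], "turn": 0.0, "claw": 0.0},
  ],
)

```text
time_s: 3.15
tcp_pos: [0.5387, 0.0346, 0.1346]
ee_rot: [[0.977, -0.212, 0.0], [-0.212, -0.977, 0.0], [0.0, -0.0, -1.0]]
wrist_force: [-0.1, 0.5, -0.9]
gripper_width: 0.003
gripper_force: 0.0
```

>>> drive_tool(
  moves=[
    {"delta_pos": [4, 0, 0], "turn": 0.0, "claw": 0.0},
    {"delta_pos": [4, 0, 0], "turn": 0.0, "claw": 0.0},
    {"delta_pos": [0, 0, 0], "turn": 0.0, "claw": 0.0},
  ],
)

```text
time_s: 3.52
tcp_pos: [0.5453, 0.0326, 0.1344]
ee_rot: [[0.977, -0.212, -0.003], [-0.212, -0.977, -0.001], [-0.003, 0.001, -1.0]]
wrist_force: [-4.7, 0.8, 3.1]
gripper_width: 0.004
gripper_force: 2.3
```

>>> drive_tool(
  moves=[
    {"delta_pos": [4, 0, 0], "turn": 0.0, "claw": 0.0},
    {"delta_pos": [0, 0, 0], "turn": 0.0, "claw": 0.0},
  ],
)

```text
time_s: 3.78
tcp_pos: [0.55, 0.0318, 0.1345]
ee_rot: [[0.977, -0.212, -0.001], [-0.212, -0.977, -0.0], [-0.001, 0.001, -1.0]]
wrist_force: [-4.1, 0.0, 2.0]
gripper_width: 0.007
gripper_force: 1.8
```

>>> drive_tool(
  moves=[
    {"delta_pos": [4, 0, 0], "turn": 0.0, "claw": 0.0},
    {"delta_pos": [0, 0, 0], "turn": 0.0, "claw": 0.0},
  ],
)

```text
time_s: 4.03
tcp_pos: [0.5547, 0.0311, 0.1345]
ee_rot: [[0.977, -0.212, 0.001], [-0.212, -0.977, -0.0], [0.001, -0.0, -1.0]]
wrist_force: [-2.2, 0.3, 1.6]
gripper_width: 0.001
gripper_force: 1.3
```

>>> drive_tool(
  moves=[
    {"delta_pos": [3, 0, 0], "turn": 0.0, "claw": 0.0},
    {"delta_pos": [0, 0, 0], "turn": 0.0, "claw": 0.0},
  ],
)

```text
time_s: 4.28
tcp_pos: [0.5577, 0.0306, 0.1345]
ee_rot: [[0.977, -0.212, 0.001], [-0.212, -0.977, 0.0], [0.001, -0.0, -1.0]]
wrist_force: [-2.9, 0.2, 1.6]
gripper_width: 0.004
gripper_force: 1.2
```

The force stays at about 3 N after 20 mm of travel, so the middle lever is free.

>>> drive_tool(
  moves=[
    {"delta_pos": [5, 0, 0], "turn": 0.0, "claw": 0.0},
    {"delta_pos": [5, 0, 0], "turn": 0.0, "claw": 0.0},
    {"delta_pos": [5, 0, 0], "turn": 0.0, "claw": 0.0},
    {"delta_pos": [5, 0, 0], "turn": 0.0, "claw": 0.0},
    {"delta_pos": [5, 0, 0], "turn": 0.0, "claw": 0.0},
    {"delta_pos": [5, 0, 0], "turn": 0.0, "claw": 0.0},
    {"delta_pos": [0, 0, 0], "turn": 0.0, "claw": 0.0},
  ],
)

```text
time_s: 5.15
tcp_pos: [0.5874, 0.0241, 0.1345]
ee_rot: [[0.977, -0.212, 0.001], [-0.212, -0.977, 0.0], [0.001, -0.0, -1.0]]
wrist_force: [-0.2, -0.6, -0.8]
gripper_width: 0.009
gripper_force: 0.2
```

>>> drive_tool(
  moves=[
    {"delta_pos": [5, 0, 0], "turn": 0.0, "claw": 0.0},
    {"delta_pos": [5, 0, 0], "turn": 0.0, "claw": 0.0},
    {"delta_pos": [5, 0, 0], "turn": 0.0, "claw": 0.0},
    {"delta_pos": [5, 0, 0], "turn": 0.0, "claw": 0.0},
    {"delta_pos": [5, 0, 0], "turn": 0.0, "claw": 0.0},
    {"delta_pos": [0, 0, 0], "turn": 0.0, "claw": 0.0},
  ],
)

```text
time_s: 5.9
tcp_pos: [0.611, 0.0186, 0.1341]
ee_rot: [[0.977, -0.212, -0.001], [-0.212, -0.977, -0.0], [-0.001, 0.001, -1.0]]
wrist_force: [-3.3, 0.2, -2.0]
gripper_width: 0.004
gripper_force: 1.7
```

>>> drive_tool(
  moves=[
    {"delta_pos": [4, 0, 0], "turn": 0.0, "claw": 0.0},
    {"delta_pos": [3, 0, 0], "turn": 0.0, "claw": 0.0},
    {"delta_pos": [0, 0, 0], "turn": 0.0, "claw": 0.0},
  ],
)

```text
time_s: 6.28
tcp_pos: [0.6178, 0.0173, 0.1344]
ee_rot: [[0.977, -0.212, -0.0], [-0.212, -0.977, -0.0], [-0.0, 0.0, -1.0]]
wrist_force: [-4.5, 0.2, -3.5]
gripper_width: 0.005
gripper_force: 2.1
```

>>> drive_tool(
  moves=[
    {"delta_pos": [3, 0, 0], "turn": 0.0, "claw": 0.0},
    {"delta_pos": [0, 0, 0], "turn": 0.0, "claw": 0.0},
  ],
)

```text
time_s: 6.52
tcp_pos: [0.6197, 0.0168, 0.1339]
ee_rot: [[0.977, -0.212, -0.003], [-0.212, -0.977, 0.0], [-0.003, 0.001, -1.0]]
wrist_force: [-5.7, 1.9, -5.0]
gripper_width: 0.002
gripper_force: 2.8
```

The force is rising at the soft stop, so the middle lever is over. I'll back off and try the left lever.

>>> drive_tool(
  moves=[
    {"delta_pos": [-15, 0, 0], "turn": 0.0, "claw": 0.0},
    {"delta_pos": [-40, 0, 0], "turn": 0.0, "claw": 0.0},
    {"delta_pos": [-40, 0, 0], "turn": 0.0, "claw": 0.0},
    {"delta_pos": [-16, -20, 0], "turn": 0.0, "claw": 0.0},
    {"delta_pos": [0, -25, 0], "turn": 0.0, "claw": 0.0},
    {"delta_pos": [0, -22, 0], "turn": 0.0, "claw": 0.0},
    {"delta_pos": [10, 0, 0], "turn": 0.0, "claw": 0.0},
    {"delta_pos": [9, 0, 0], "turn": 0.0, "claw": 0.0},
    {"delta_pos": [0, 0, 0], "turn": 0.0, "claw": 0.0},
  ],
)

```text
time_s: 7.65
tcp_pos: [0.546, 0.1011, 0.1344]
ee_rot: [[0.977, -0.214, 0.0], [-0.214, -0.977, -0.0], [0.0, -0.0, -1.0]]
wrist_force: [0.2, -0.8, -0.1]
gripper_width: 0.007
gripper_force: 0.0
```

>>> drive_tool(
  moves=[
    {"delta_pos": [4, 0, 0], "turn": 0.0, "claw": 0.0},
    {"delta_pos": [4, 0, 0], "turn": 0.0, "claw": 0.0},
    {"delta_pos": [4, 0, 0], "turn": 0.0, "claw": 0.0},
    {"delta_pos": [0, 0, 0], "turn": 0.0, "claw": 0.0},
  ],
)

```text
time_s: 8.15
tcp_pos: [0.5558, 0.0988, 0.1345]
ee_rot: [[0.977, -0.213, -0.002], [-0.213, -0.977, -0.001], [-0.002, 0.001, -1.0]]
wrist_force: [-4.2, -0.4, 2.9]
gripper_width: 0.004
gripper_force: 2.1
```

>>> drive_tool(
  moves=[
    {"delta_pos": [4, 0, 0], "turn": 0.0, "claw": 0.0},
    {"delta_pos": [0, 0, 0], "turn": 0.0, "claw": 0.0},
  ],
)

```text
time_s: 8.4
tcp_pos: [0.5601, 0.0981, 0.1346]
ee_rot: [[0.977, -0.212, -0.001], [-0.212, -0.977, -0.0], [-0.001, 0.001, -1.0]]
wrist_force: [-3.4, 0.1, 2.1]
gripper_width: 0.001
gripper_force: 2.1
```

>>> drive_tool(
  moves=[
    {"delta_pos": [4, 0, 0], "turn": 0.0, "claw": 0.0},
    {"delta_pos": [0, 0, 0], "turn": 0.0, "claw": 0.0},
  ],
)

```text
time_s: 8.65
tcp_pos: [0.5646, 0.0974, 0.1346]
ee_rot: [[0.977, -0.212, 0.0], [-0.212, -0.977, -0.0], [0.0, 0.0, -1.0]]
wrist_force: [-3.0, 0.4, 3.6]
gripper_width: 0.003
gripper_force: 1.7
```

>>> drive_tool(
  moves=[
    {"delta_pos": [4, 0, 0], "turn": 0.0, "claw": 0.0},
    {"delta_pos": [0, 0, 0], "turn": 0.0, "claw": 0.0},
  ],
)

```text
time_s: 8.9
tcp_pos: [0.569, 0.0967, 0.1345]
ee_rot: [[0.977, -0.212, 0.001], [-0.212, -0.977, 0.0], [0.001, -0.0, -1.0]]
wrist_force: [-2.2, -0.0, 2.5]
gripper_width: 0.002
gripper_force: 1.3
```

The left lever is free.

>>> drive_tool(
  moves=[
    {"delta_pos": [5, 0, 0], "turn": 0.0, "claw": 0.0},
    {"delta_pos": [5, 0, 0], "turn": 0.0, "claw": 0.0},
    {"delta_pos": [5, 0, 0], "turn": 0.0, "claw": 0.0},
    {"delta_pos": [5, 0, 0], "turn": 0.0, "claw": 0.0},
    {"delta_pos": [5, 0, 0], "turn": 0.0, "claw": 0.0},
    {"delta_pos": [5, 0, 0], "turn": 0.0, "claw": 0.0},
    {"delta_pos": [0, 0, 0], "turn": 0.0, "claw": 0.0},
  ],
)

```text
time_s: 9.78
tcp_pos: [0.5987, 0.0902, 0.1344]
ee_rot: [[0.977, -0.212, 0.001], [-0.212, -0.977, 0.0], [0.001, -0.0, -1.0]]
wrist_force: [-0.1, -0.3, -0.7]
gripper_width: 0.005
gripper_force: 0.2
```

>>> drive_tool(
  moves=[
    {"delta_pos": [5, 0, 0], "turn": 0.0, "claw": 0.0},
    {"delta_pos": [5, 0, 0], "turn": 0.0, "claw": 0.0},
    {"delta_pos": [5, 0, 0], "turn": 0.0, "claw": 0.0},
    {"delta_pos": [5, 0, 0], "turn": 0.0, "claw": 0.0},
    {"delta_pos": [5, 0, 0], "turn": 0.0, "claw": 0.0},
    {"delta_pos": [5, 0, 0], "turn": 0.0, "claw": 0.0},
    {"delta_pos": [3, 0, 0], "turn": 0.0, "claw": 0.0},
    {"delta_pos": [0, 0, 0], "turn": 0.0, "claw": 0.0},
  ],
)

```text
time_s: 10.78
tcp_pos: [0.6301, 0.083, 0.1343]
ee_rot: [[0.977, -0.212, -0.0], [-0.212, -0.977, -0.0], [-0.0, 0.0, -1.0]]
wrist_force: [-4.4, 0.2, -2.8]
gripper_width: 0.006
gripper_force: 1.9
```

>>> drive_tool(
  moves=[
    {"delta_pos": [3, 0, 0], "turn": 0.0, "claw": 0.0},
    {"delta_pos": [0, 0, 0], "turn": 0.0, "claw": 0.0},
  ],
)

```text
time_s: 11.02
tcp_pos: [0.6329, 0.0826, 0.1344]
ee_rot: [[0.977, -0.212, -0.0], [-0.212, -0.977, -0.0], [-0.0, 0.0, -1.0]]
wrist_force: [-4.0, 0.3, -4.2]
gripper_width: 0.008
gripper_force: 2.2
```

>>> drive_tool(
  moves=[
    {"delta_pos": [3, 0, 0], "turn": 0.0, "claw": 0.0},
    {"delta_pos": [0, 0, 0], "turn": 0.0, "claw": 0.0},
  ],
)

```text
time_s: 11.28
tcp_pos: [0.6348, 0.0821, 0.1338]
ee_rot: [[0.977, -0.212, -0.003], [-0.212, -0.977, -0.0], [-0.003, 0.001, -1.0]]
wrist_force: [-6.1, 2.2, -4.4]
gripper_width: 0.004
gripper_force: 3.0
```

>>> drive_tool(
  moves=[
    {"delta_pos": [-15, 0, 0], "turn": 0.0, "claw": 0.0},
    {"delta_pos": [-40, 0, 0], "turn": 0.0, "claw": 0.0},
    {"delta_pos": [-40, 0, 0], "turn": 0.0, "claw": 0.0},
    {"delta_pos": [-17, 20, 0], "turn": 0.0, "claw": 0.0},
    {"delta_pos": [0, 40, 0], "turn": 0.0, "claw": 0.0},
    {"delta_pos": [0, 40, 0], "turn": 0.0, "claw": 0.0},
    {"delta_pos": [0, 38, 0], "turn": 0.0, "claw": 0.0},
    {"delta_pos": [10, 0, 0], "turn": 0.0, "claw": 0.0},
    {"delta_pos": [9, 0, 0], "turn": 0.0, "claw": 0.0},
    {"delta_pos": [0, 0, 0], "turn": 0.0, "claw": 0.0},
  ],
)

```text
time_s: 12.52
tcp_pos: [0.5179, -0.0324, 0.1351]
ee_rot: [[0.977, -0.211, 0.003], [-0.211, -0.977, 0.0], [0.003, -0.001, -1.0]]
wrist_force: [0.6, 0.1, 0.2]
gripper_width: 0.002
gripper_force: 0.0
```

>>> drive_tool(
  moves=[
    {"delta_pos": [4, 0, 0], "turn": 0.0, "claw": 0.0},
    {"delta_pos": [4, 0, 0], "turn": 0.0, "claw": 0.0},
    {"delta_pos": [4, 0, 0], "turn": 0.0, "claw": 0.0},
    {"delta_pos": [4, 0, 0], "turn": 0.0, "claw": 0.0},
    {"delta_pos": [0, 0, 0], "turn": 0.0, "claw": 0.0},
  ],
)

```text
time_s: 13.15
tcp_pos: [0.5303, -0.0366, 0.1344]
ee_rot: [[0.977, -0.212, -0.003], [-0.212, -0.977, -0.0], [-0.003, 0.001, -1.0]]
wrist_force: [-4.6, 0.1, 3.9]
gripper_width: 0.01
gripper_force: 2.2
```

>>> drive_tool(
  moves=[
    {"delta_pos": [4, 0, 0], "turn": 0.0, "claw": 0.0},
    {"delta_pos": [3, 0, 0], "turn": 0.0, "claw": 0.0},
    {"delta_pos": [0, 0, 0], "turn": 0.0, "claw": 0.0},
  ],
)

```text
time_s: 13.52
tcp_pos: [0.5384, -0.0381, 0.1345]
ee_rot: [[0.977, -0.212, 0.0], [-0.212, -0.977, -0.0], [0.0, 0.0, -1.0]]
wrist_force: [-2.6, -0.4, 2.4]
gripper_width: 0.004
gripper_force: 1.5
```

The right lever is free as well.

>>> drive_tool(
  moves=[
    {"delta_pos": [5, 0, 0], "turn": 0.0, "claw": 0.0},
    {"delta_pos": [5, 0, 0], "turn": 0.0, "claw": 0.0},
    {"delta_pos": [5, 0, 0], "turn": 0.0, "claw": 0.0},
    {"delta_pos": [5, 0, 0], "turn": 0.0, "claw": 0.0},
    {"delta_pos": [5, 0, 0], "turn": 0.0, "claw": 0.0},
    {"delta_pos": [5, 0, 0], "turn": 0.0, "claw": 0.0},
    {"delta_pos": [0, 0, 0], "turn": 0.0, "claw": 0.0},
  ],
)

```text
time_s: 14.4
tcp_pos: [0.5685, -0.0444, 0.1345]
ee_rot: [[0.977, -0.212, 0.001], [-0.212, -0.977, -0.0], [0.001, -0.0, -1.0]]
wrist_force: [-0.6, 0.2, 0.0]
gripper_width: 0.003
gripper_force: 0.2
```

>>> drive_tool(
  moves=[
    {"delta_pos": [5, 0, 0], "turn": 0.0, "claw": 0.0},
    {"delta_pos": [5, 0, 0], "turn": 0.0, "claw": 0.0},
    {"delta_pos": [5, 0, 0], "turn": 0.0, "claw": 0.0},
    {"delta_pos": [5, 0, 0], "turn": 0.0, "claw": 0.0},
    {"delta_pos": [5, 0, 0], "turn": 0.0, "claw": 0.0},
    {"delta_pos": [5, 0, 0], "turn": 0.0, "claw": 0.0},
    {"delta_pos": [4, 0, 0], "turn": 0.0, "claw": 0.0},
    {"delta_pos": [0, 0, 0], "turn": 0.0, "claw": 0.0},
  ],
)

```text
time_s: 15.4
tcp_pos: [0.6009, -0.0518, 0.1343]
ee_rot: [[0.977, -0.212, -0.0], [-0.212, -0.977, -0.0], [-0.0, 0.0, -1.0]]
wrist_force: [-4.5, 0.6, -2.0]
gripper_width: 0.002
gripper_force: 1.9
```

>>> drive_tool(
  moves=[
    {"delta_pos": [3, 0, 0], "turn": 0.0, "claw": 0.0},
    {"delta_pos": [0, 0, 0], "turn": 0.0, "claw": 0.0},
  ],
)

```text
time_s: 15.65
tcp_pos: [0.6033, -0.0522, 0.1343]
ee_rot: [[0.977, -0.212, -0.001], [-0.212, -0.977, -0.0], [-0.001, 0.0, -1.0]]
wrist_force: [-4.2, 1.4, -3.7]
gripper_width: 0.006
gripper_force: 2.4
```

>>> drive_tool(
  moves=[
    {"delta_pos": [2, 0, 0], "turn": 0.0, "claw": 0.0},
    {"delta_pos": [0, 0, 0], "turn": 0.0, "claw": 0.0},
  ],
)

```text
time_s: 15.9
tcp_pos: [0.6044, -0.0525, 0.1339]
ee_rot: [[0.977, -0.213, -0.003], [-0.213, -0.977, 0.0], [-0.003, 0.0, -1.0]]
wrist_force: [-5.9, 1.4, -3.6]
gripper_width: 0.006
gripper_force: 3.0
```

>>> drive_tool(
  moves=[
    {"delta_pos": [-15, 0, 0], "turn": 0.0, "claw": 0.0},
    {"delta_pos": [-40, 0, 0], "turn": 0.0, "claw": 0.0},
    {"delta_pos": [-40, 0, 0], "turn": 0.0, "claw": 0.0},
    {"delta_pos": [-15, -12, 0], "turn": 0.0, "claw": 0.0},
    {"delta_pos": [0, 0, 0], "turn": 0.0, "claw": 0.0},
  ],
)

```text
time_s: 16.52
tcp_pos: [0.5033, -0.0163, 0.1367]
ee_rot: [[0.978, -0.209, 0.007], [-0.209, -0.978, 0.001], [0.007, -0.002, -1.0]]
wrist_force: [0.3, 0.0, 0.4]
gripper_width: 0.004
gripper_force: 0.0
```

```bash
cat > chk.py <<'E'
from h import *
th=-0.214; ex=np.array([np.cos(th),np.sin(th)]); ey=np.array([-ex[1],ex[0]]); o=np.array([.5945,.021])
p=monitor.sense()["tcp_pos"]; print("tcp box",(p[:2]-o)@ex,(p[:2]-o)@ey,p[2])
for n in("scene","side"):
    c=cap(n); P=pts(c); H=cv2.cvtColor(c["color"],cv2.COLOR_RGB2HSV)
    q=np.dstack([(P[...,:2]-o)@ex,(P[...,:2]-o)@ey,P[...,2]])
    for k,a,b in(("red",0,6),("yel",22,35),("blue",100,130),("green",45,85)):
        m=(H[...,0]>=a)&(H[...,0]<=b)&(H[...,1]>120)&(q[...,2]>(.07 if k=="green" else .125))&(q[...,2]<.16)&(abs(q[...,0])<.13)&(abs(q[...,1])<.12)
        if m.sum()>8: print(n,k,m.sum(),np.percentile(q[m],[3,50,97],axis=0).round(3).tolist())
E
python3 chk.py
```

```text
tcp box -0.08124025317464258 -0.05585662689284693 0.13668500278093787
scene red 20 [[0.04, 0.055, 0.142], [0.043, 0.068, 0.144], [0.047, 0.083, 0.145]]
scene yel 59 [[0.033, -0.021, 0.132], [0.04, -0.016, 0.139], [0.048, -0.004, 0.145]]
scene blue 124 [[0.032, -0.091, 0.134], [0.038, -0.076, 0.141], [0.047, -0.053, 0.144]]
scene green 171 [[-0.097, -0.031, 0.071], [-0.085, -0.027, 0.084], [-0.07, -0.021, 0.094]]
side red 185 [[0.038, 0.054, 0.133], [0.044, 0.076, 0.142], [0.052, 0.093, 0.146]]
side yel 159 [[0.037, -0.016, 0.134], [0.043, 0.007, 0.142], [0.051, 0.023, 0.146]]
side blue 133 [[0.037, -0.084, 0.133], [0.042, -0.061, 0.142], [0.05, -0.047, 0.146]]
side green 156 [[-0.093, -0.025, 0.071], [-0.08, -0.019, 0.087], [-0.068, -0.015, 0.097]]
```

All three levers are over, with the handles at x ≈ +41 to +44 mm in the box frame. The bolt is next.

>>> drive_tool(
  moves=[
    {"delta_pos": [1, 0, 22], "turn": 0.0, "claw": 0.0},
    {"delta_pos": [0, 0, 22], "turn": 0.0, "claw": 0.0},
    {"delta_pos": [0, 0, 18], "turn": 0.0, "claw": 0.0},
    {"delta_pos": [0, 0, 0], "turn": 0.0, "claw": 0.0},
    {"delta_pos": [0, -4, 0], "turn": 0.0, "claw": 0.0},
    {"delta_pos": [0, -4, 0], "turn": 0.0, "claw": 0.0},
    {"delta_pos": [0, 0, 0], "turn": 0.0, "claw": 0.0},
  ],
)

```text
time_s: 17.5
tcp_pos: [0.504, -0.0095, 0.0732]
ee_rot: [[0.977, -0.212, 0.002], [-0.212, -0.977, 0.0], [0.001, -0.001, -1.0]]
wrist_force: [-0.2, -0.2, -0.1]
gripper_width: 0.008
gripper_force: 0.0
```

>>> drive_tool(
  moves=[
    {"delta_pos": [0, -4, 0], "turn": 0.0, "claw": 0.0},
    {"delta_pos": [0, -4, 0], "turn": 0.0, "claw": 0.0},
    {"delta_pos": [0, -4, 0], "turn": 0.0, "claw": 0.0},
    {"delta_pos": [0, 0, 0], "turn": 0.0, "claw": 0.0},
  ],
)

```text
time_s: 18.0
tcp_pos: [0.506, 0.002, 0.0726]
ee_rot: [[0.977, -0.212, 0.0], [-0.212, -0.977, -0.0], [0.0, 0.0, -1.0]]
wrist_force: [0.2, 0.2, -0.0]
gripper_width: 0.002
gripper_force: 0.1
```

>>> drive_tool(
  moves=[
    {"delta_pos": [0, -4, 0], "turn": 0.0, "claw": 0.0},
    {"delta_pos": [0, -4, 0], "turn": 0.0, "claw": 0.0},
    {"delta_pos": [0, 0, 0], "turn": 0.0, "claw": 0.0},
  ],
)

```text
time_s: 18.38
tcp_pos: [0.5076, 0.0098, 0.0725]
ee_rot: [[0.977, -0.212, -0.0], [-0.212, -0.977, -0.0], [-0.0, 0.0, -1.0]]
wrist_force: [-0.4, -1.6, -0.3]
gripper_width: 0.003
gripper_force: 1.0
```

>>> drive_tool(
  moves=[
    {"delta_pos": [0, -4, 0], "turn": 0.0, "claw": 0.0},
    {"delta_pos": [0, -4, 0], "turn": 0.0, "claw": 0.0},
    {"delta_pos": [0, 0, 0], "turn": 0.0, "claw": 0.0},
  ],
)

```text
time_s: 18.75
tcp_pos: [0.5095, 0.0179, 0.0725]
ee_rot: [[0.977, -0.212, 0.0], [-0.212, -0.977, 0.0], [0.0, -0.0, -1.0]]
wrist_force: [-0.0, -0.7, 1.1]
gripper_width: 0.005
gripper_force: 0.8
```

```bash
python3 chk.py | grep -E "tcp|green"
```

```text
tcp box -0.08243476076422938 -0.021121716691463364 0.0725478645273597
scene green 26 [[-0.099, -0.017, 0.073], [-0.097, -0.011, 0.086], [-0.094, -0.004, 0.094]]
```

The paddle is moving freely. The fingertips are narrower than I assumed, so about 31 mm remain.

>>> drive_tool(
  moves=[
    {"delta_pos": [0, -4, 0], "turn": 0.0, "claw": 0.0},
    {"delta_pos": [0, -4, 0], "turn": 0.0, "claw": 0.0},
    {"delta_pos": [0, -4, 0], "turn": 0.0, "claw": 0.0},
    {"delta_pos": [0, -4, 0], "turn": 0.0, "claw": 0.0},
    {"delta_pos": [0, -4, 0], "turn": 0.0, "claw": 0.0},
    {"delta_pos": [0, -4, 0], "turn": 0.0, "claw": 0.0},
    {"delta_pos": [0, 0, 0], "turn": 0.0, "claw": 0.0},
  ],
)

```text
time_s: 19.73
tcp_pos: [0.5146, 0.0414, 0.0726]
ee_rot: [[0.977, -0.212, 0.0], [-0.212, -0.977, 0.001], [0.0, -0.001, -1.0]]
wrist_force: [0.0, -2.1, -0.7]
gripper_width: 0.008
gripper_force: 0.5
```

>>> drive_tool(
  moves=[
    {"delta_pos": [0, -4, 0], "turn": 0.0, "claw": 0.0},
    {"delta_pos": [0, 0, 0], "turn": 0.0, "claw": 0.0},
  ],
)

```text
time_s: 19.98
tcp_pos: [0.5154, 0.0451, 0.0726]
ee_rot: [[0.977, -0.212, 0.0], [-0.212, -0.977, 0.0], [0.0, -0.0, -1.0]]
wrist_force: [1.6, -1.7, -0.2]
gripper_width: 0.009
gripper_force: 0.8
```

>>> drive_tool(
  moves=[
    {"delta_pos": [0, -3, 0], "turn": 0.0, "claw": 0.0},
    {"delta_pos": [0, 0, 0], "turn": 0.0, "claw": 0.0},
  ],
)

```text
time_s: 20.23
tcp_pos: [0.5158, 0.0474, 0.0726]
ee_rot: [[0.977, -0.212, -0.0], [-0.212, -0.977, -0.001], [-0.0, 0.001, -1.0]]
wrist_force: [2.2, -4.7, 0.5]
gripper_width: 0.006
gripper_force: 2.0
```

```bash
python3 chk.py
```

```text
tcp box -0.08247430189493496 0.00909242490248635 0.07258181420903231
scene red 105 [[0.033, 0.047, 0.132], [0.039, 0.063, 0.14], [0.047, 0.087, 0.145]]
scene yel 120 [[0.032, -0.021, 0.133], [0.038, -0.007, 0.141], [0.047, 0.015, 0.145]]
scene blue 127 [[-0.049, -0.09, 0.134], [0.037, -0.076, 0.141], [0.047, -0.053, 0.147]]
scene green 23 [[-0.098, 0.016, 0.073], [-0.096, 0.021, 0.085], [-0.094, 0.028, 0.095]]
side red 186 [[0.038, 0.055, 0.133], [0.044, 0.077, 0.142], [0.052, 0.093, 0.146]]
side yel 155 [[0.037, -0.015, 0.133], [0.043, 0.007, 0.143], [0.051, 0.023, 0.146]]
side blue 135 [[0.037, -0.084, 0.133], [0.042, -0.062, 0.142], [0.05, -0.046, 0.147]]
```

>>> drive_tool(
  moves=[
    {"delta_pos": [0, -3, 0], "turn": 0.0, "claw": 0.0},
    {"delta_pos": [0, 0, 0], "turn": 0.0, "claw": 0.0},
    {"delta_pos": [0, 0, 0], "turn": 0.0, "claw": 0.0},
  ],
)

```text
time_s: 20.7
tcp_pos: [0.5163, 0.0498, 0.0726]
ee_rot: [[0.977, -0.212, -0.001], [-0.212, -0.977, -0.001], [-0.001, 0.001, -1.0]]
wrist_force: [2.0, -7.1, 0.6]
gripper_width: 0.009
gripper_force: 3.3
```

The force has risen to 7 N, so the bolt is in its soft stop and home. I'll back off, rise clear and look.

>>> drive_tool(
  moves=[
    {"delta_pos": [0, 10, 0], "turn": 0.0, "claw": 0.0},
    {"delta_pos": [0, 15, 0], "turn": 0.0, "claw": 0.0},
    {"delta_pos": [0, 0, -40], "turn": 0.0, "claw": 0.0},
    {"delta_pos": [-20, 0, -50], "turn": 0.0, "claw": 0.0},
    {"delta_pos": [-30, 0, -50], "turn": 0.0, "claw": 0.0},
    {"delta_pos": [-30, 0, -30], "turn": 0.0, "claw": 0.0},
    {"delta_pos": [0, 0, 0], "turn": 0.0, "claw": 0.0},
    {"delta_pos": [0, 0, 0], "turn": 0.0, "claw": 0.0},
  ],
)

```text
time_s: 21.7
tcp_pos: [0.4327, 0.043, 0.2418]
ee_rot: [[0.977, -0.212, -0.001], [-0.212, -0.977, 0.0], [-0.001, -0.0, -1.0]]
wrist_force: [0.8, -0.5, -1.4]
gripper_width: 0.005
gripper_force: 0.0
```

```bash
python3 chk.py
```

```text
tcp box -0.16275742588844644 -0.012884032658973043 0.24182287883797557
scene red 105 [[0.033, 0.049, 0.133], [0.039, 0.062, 0.141], [0.048, 0.086, 0.145]]
scene yel 118 [[0.033, -0.021, 0.133], [0.038, -0.007, 0.141], [0.048, 0.016, 0.145]]
scene blue 123 [[0.033, -0.092, 0.134], [0.038, -0.077, 0.141], [0.047, -0.055, 0.145]]
scene green 160 [[-0.097, 0.015, 0.071], [-0.084, 0.019, 0.084], [-0.07, 0.025, 0.095]]
side red 185 [[0.038, 0.054, 0.133], [0.044, 0.075, 0.142], [0.052, 0.093, 0.146]]
side yel 158 [[0.037, -0.015, 0.134], [0.043, 0.007, 0.142], [0.051, 0.023, 0.146]]
side blue 134 [[0.037, -0.084, 0.133], [0.042, -0.061, 0.142], [0.05, -0.047, 0.147]]
side green 54 [[-0.092, 0.019, 0.091], [-0.079, 0.024, 0.093], [-0.067, 0.029, 0.097]]
```

```bash
python3 -c "
from station import ticket; print(ticket.finish_job())"
```

```text
the job is handed in; nothing more can be done
None
```

The job is handed in: the camera check showed all three levers over (pushed middle, left, right) and the bolt about 45 mm to the left, force readings stayed under about 8 N, the robot ended clear of the box, and the hand-in gave no verdict.

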